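# Pin the winder's cross-bar and snap the sprung ring over the pin

## Task

Lock the cross-bar of the yarn winder in its foot: take the steel pin from its wooden stand, put it nose down through the bar's hole and, resting on it lightly, slide the bar further in, to the side away from where it sticks out, until you feel the pin drop into the covered hole in the foot, then push it home until its collar sits on the bar. Then flip the sprung ring over and press it down over the pin's head until it snaps under the head and stays shut. Push gently, never with more than 40 N, and leave the other things on the table where they are.

Things in the scene. Friction and masses are not known exactly. Their poses are not given: they have to be found in the camera images.
- winder: the winder's dark steel foot, fixed to the table: flange 100 (its x) x 210 (its y), 6 high, with a channel 62 wide, 180 long and 58 high on it. Origin: centre of the underside, z up. A wooden cross-bar lies in the channel and slides along the foot's y. Keep forces on the winder gentle: never above 40 N from the pin nor 40 N from the fingers (the ring would bend)
- channel (a point): centre of the channel, 44 above the table, axes as the foot's: here, hidden under the bar, is the flat top of a steel block with one upright 14 hole, deep enough for the pin, at foot x = 0 and anywhere from 12 before to 12 past this point along foot y. The block does not move, but its place differs every time and cannot be measured, only felt with the pin
- bar (a joint): how far the bar is slid, in m, from 0 (sticking out most towards the foot's -y) to 0.046 (foot +y); at q the bar's hole stands at foot y = q - 0.024. Starts at 0 to 0.008, so the covered hole is always towards +y, at q = 0.012 to 0.036. Slides against about 2.5 N of friction and stays where it is left
- bar_hole (a point): centre of the round 13.5 hole through the pale wooden bar (52 wide, 200 long, 20 thick), in the plane of its top, 65 above the table; axes as the foot's. Two 38 high pegs stand on the bar 89 either side of the hole. The ring's hinge is on the hole's foot -x side, so hold the pin with one finger on each side of it along the bar (foot y)
- pin: upright steel pin, 84 high, about 0.12 kg; origin at the tip of its nose, z up. From the tip up: cone from 6 to 12 across in the first 12, shank 12 across to 54, collar 24 across to 58, neck 11 across to 65, head 18 across from there to 78, bevelled to 10 across at the top. It starts in the stand's hole, collar on the stand's top
- pin_collar (a point): on the pin's axis at the underside of the collar, 54 above the tip; when the pin is home this point coincides with bar_hole
- pin_head (a point): on the pin's axis in the middle of the head, 73 above the tip; the place to grip it
- stand: square wooden stand, 64 x 64 x 62 with an 84 x 84 foot, fixed; the pin hangs in the 14 hole in the middle of its top. Origin: centre of the underside
- ring (a joint): angle of the sprung ring's hinge in rad: 0 = shut, lying level 8 above the bar's top round the pin's neck; 1.85 to 2.15 = open, leaning back over the foot's -x side. A weak spring (under 0.06 N m) opens it again unless the pin's head holds it
- ring_hinge (a point): middle of the ring's hinge axis, which is parallel to the foot's y: 24 towards the foot's -x from the hole's axis and 8 above the bar's top; axes as the foot's
- ring_tab (a point): centre of the flat thumb tab (13 along the ring, 28 wide, 4 thick) at the free end of the wire ring (40 wide), 59 from the hinge; shut, it lies 35 past the pin on the foot's +x side, 73 above the table. Two spring wires 13 apart in the ring are spread by the pin's head as the ring is pressed down: some 3 to 15 N at the tab, then it snaps under the head
- spool_tall: tall wooden thread spool, 42 x 42 x 60, bystander
- spool_small: small wooden thread spool, 32 x 32 x 38, bystander
- wound_tape: flat roll of tape, 96 across, 25 high, bystander
- case: turned wooden needle case lying on its side, 72 long, 20 thick, bystander
- mushroom: wooden darning mushroom, 68 across, 108 high, bystander

How it is judged:
By the outcome, as a careful person would: the job done as asked, in the order asked, and still so for the second after the job is handed in, with the robot touching nothing.
It also fails if it takes over 72 s, if anything falls off the work surface, if the arm or the gripper's body presses on something with over 40 N, if the wrist force passes 120 N, or if a joint passes its speed limit or range.

## Robot

A 7-joint arm with a two-finger parallel gripper is mounted at the origin on a cart in front of the work surface, level with it; the furniture and walls round the work are solid. World frame = base frame: x ahead of the robot, y to its left, z up, the work surface at z = 0. Lengths are in m, angles in rad, forces in N, time in s.
With the tool pointing down it reaches from about 0.425 to 0.925 m from the base axis. Payload 6.8 kg.
Tool frame: the origin (TCP) lies midway between the tips of the shut fingers; the grasp point (between the pads) lies ctrl.grip_depth behind it (ctrl.grip_depth is the distance from the TCP to the grasp point, in m); z points along the fingers, y is the direction in which the jaws open and shut (so a half turn about z gives the same grasp; the last joint's range is limited). The gripper opens to 88 mm and grips with 3 to 60 N. Pads are 20 mm wide; open, the fingers measure 115 mm over their backs; the gripper's body (75 mm by 178 mm) begins 61 mm behind the grasp point.
Start: joints at [1.021, 0.477, 0.022, 1.555, -0.011, 1.109, -0.083], TCP at [0.289, -0.61, 0.223] pointing down, gripper open.
Joint ranges: [-2.96, 2.96], [-0.34, 2.1], [-1.41, 1.46], [0.24, 2.44], [-1.37, 4.51], [0.17, 1.92], [-2.96, 2.96]. Speed limits (rad/s): [2.39, 2.39, 3.14, 3.14, 3.14, 3.14, 3.14].

## Interface

Orientations are given as a unit quaternion [x, y, z, w].
In Python, from workcell import status, vision, ctrl gives the robot as it stands. The module is installed in compiled form; this text tells all that it offers.
- The arm moves only by the shell command python3 -m inch 'ROWS' [OPENING]. ROWS is JSON, a list of rows, each a list of 2 entries, a list of its own where there are three numbers: the shift along the tool's x, y, z in mm, then the turn, a rotation vector about the tool's x, y, z in rad. In form: [[[dx, dy, dz], [ax, ay, az]], ...]. A call has 1 to 8 rows; each row shifts and turns the pose as measured when the row begins, along the tool's axes as they then stand; what a row does not reach is not made up. A row lasts 1/10 s, in which the tool goes at most 50 mm and 8.59 degrees, less where a joint would pass 70% of its speed; a pose out of reach is approached as far as the arm can. A call with a gripper value outside its range is refused whole. OPENING is the closure, from -1 (fully open) to 1 (shut), set as the call begins (- or left out, the last holds). The fingers move at their own pace and stop on an object; the grip force is fixed at half the most. Time passes only in rows, so rows that do not move let the fingers close. It gives the time, the measured TCP pose, the force and the opening at its end, in the units of the state.
- status.get_obs(): the state, without advancing time (a new reading comes with each control period).
- vision.capture(name): name is "scene" or "top" or "wrist"; returns (picture, depth): 420x560x3 uint8, blue, green, red; 420x560 float32, m along the optical axis (not along the pixel's ray), 0 where there is no reading.
- vision.camera_info(name): a dict with "fx", "fy", "cx", "cy" (pixels), "rvec" (rotation vector, rad) and "tvec" (3), from world to camera coordinates, as OpenCV has them; the wrist camera has in their place "tool_from_camera" (4x4, takes a point from camera to tool coordinates, whose origin is the TCP and whose axes are the flange's). Camera axes: x right, y down, z forward; pixel columns grow to the right and rows downward; lengths in m; the calibration is good to about 2 mm. A picture is of the moment at which its call begins: read the wrist's pose just before it. camera_info takes no time and is no camera call.
- ctrl.job_done(): hands the job in, once; it reports no verdict.
The state is a dict: "t": time; "joints": joint angles; "qvel": joint speeds; "joint_torque": joint torques, N m; "ee_pos": TCP position; "tool_rot": TCP orientation; "contact_force": force on the tool from outside, world axes, zero at the start; "wrist_torque": the same for the moment, N m; "opening": finger opening in m.
Only numpy, scipy, OpenCV 4.12 (cv2) and the standard library are available. Lean on these libraries where they do the work, as an engineer would, in place of code of your own. Each camera call takes 0.05 s, during which the arm holds its last target. There are 200 camera calls.

## Working session

There is one attempt and no reset: what is moved stays moved. The work goes in short steps, Python scripts to look and compute and a shell command to move; the robot and the scene stay as the last step left them, time stands still between calls to the robot, and variables do not carry over. Pictures are saved under pics/ and viewed, about 8 in all and at most 12, crops included, and the job is handed in when it is done.

```bash
mkdir -p pics; cat > h.py <<'E'
import numpy as np, cv2
from scipy.spatial.transform import Rotation as R
from workcell import status, vision, ctrl
def cap(n):
    o=status.get_obs(); p,d=vision.capture(n); c=vision.camera_info(n)
    K=np.array([[c['fx'],0,c['cx']],[0,c['fy'],c['cy']],[0,0,1]])
    if n=='wrist':
        T=np.array(c['tool_from_camera']); W=np.eye(4); W[:3,:3]=R.from_quat(o['tool_rot']).as_matrix(); W[:3,3]=o['ee_pos']
        M=W@T
    else:
        M=np.eye(4); Rm=R.from_rotvec(np.ravel(c['rvec'])).as_matrix(); M[:3,:3]=Rm.T; M[:3,3]=-Rm.T@np.ravel(c['tvec'])
    return p,d,K,M
def ray(K,M,uv,z):  # onto plane z
    r=M[:3,:3]@np.linalg.inv(K)@np.array([uv[0],uv[1],1.]); o=M[:3,3]
    return o+r*(z-o[2])/r[2]
def cloud(d,K,M):
    v,u=np.mgrid[:d.shape[0],:d.shape[1]]
    P=np.stack([(u-K[0,2])/K[0,0]*d,(v-K[1,2])/K[1,1]*d,d],-1)
    return P@M[:3,:3].T+M[:3,3]
E
python3 - <<'E'
from h import *
for n in ('top','scene'):
    p,d,K,M=cap(n); cv2.imwrite(f'pics/{n}0.png',p); np.savez(f'{n}0.npz',p=p,d=d,K=K,M=M); print(n,K[0,0],M.round(3).tolist())
o=status.get_obs(); print(o, ctrl.grip_depth)
E
```

```text
top 424.6280135577128 [[0.006, -0.995, 0.099, 0.425], [-1.0, -0.003, 0.026, -0.207], [-0.025, -0.099, -0.995, 1.039], [0.0, 0.0, 0.0, 1.0]]
scene 396.5491874866875 [[-0.969, -0.205, 0.141, 0.413], [-0.248, 0.754, -0.608, 0.379], [0.018, -0.624, -0.782, 0.816], [0.0, 0.0, 0.0, 1.0]]
{'t': 0.1, 'joints': array([ 1.02090229,  0.4777057 ,  0.02236663,  1.55632779, -0.01153046,
        1.10932029, -0.08309449]), 'qvel': array([-1.17190427e-04, -1.82325408e-03, -3.67997375e-05, -1.40422097e-03,
       -1.83635790e-04,  3.23723463e-04, -7.05874711e-04]), 'joint_torque': array([ 3.36380770e-03, -5.84103298e+01,  1.53973103e+00, -2.73317206e+01,
       -5.41859725e-02,  1.31254518e-02,  4.52390509e-05]), 'ee_pos': array([ 0.28835691, -0.60970801,  0.22179776]), 'tool_rot': array([ 9.75701972e-01,  2.19100423e-01, -2.28278785e-04, -7.83911263e-04]), 'contact_force': array([ 0.28929565,  0.64437688, -0.32989183]), 'wrist_torque': array([-0.03620058,  0.00121354, -0.01498727]), 'opening': 0.08755590380477969} 0.0187
```

View pics/top0.png

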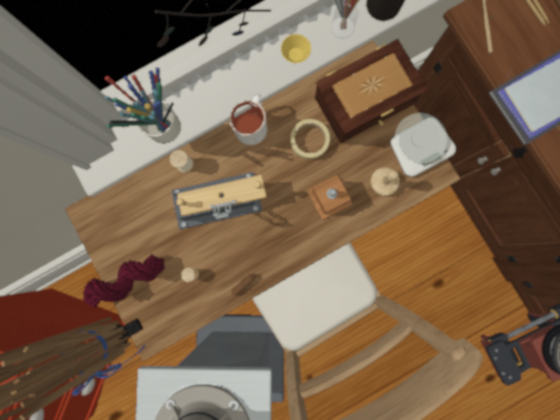

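View pics/scene0.png

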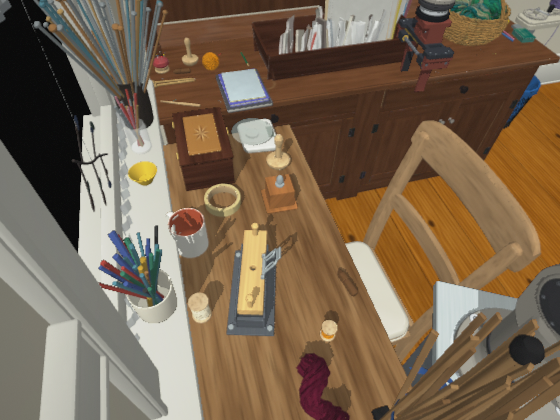

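```bash
python3 - <<'E'
from h import *
Z=np.load('top0.npz'); p,d,K,M=[Z[k] for k in 'pdKM']
P=cloud(d,K,M)
def box(u0,v0,u1,v1,z0,z1,name):
    m=np.zeros(d.shape,bool); m[v0:v1,u0:u1]=1
    m&=(P[...,2]>z0)&(P[...,2]<z1)&(d>0)
    q=P[m]; r=cv2.minAreaRect((q[:,:2]*1000).astype(np.float32)); print(name,len(q),np.median(q,0).round(4),r)
box(165,160,285,240,.059,.070,'bar')
box(165,160,285,240,.003,.015,'flange')
box(165,160,285,240,.09,.12,'pegs')
box(300,165,360,230,.055,.068,'standtop')
box(300,165,360,230,.075,.12,'pin')
box(365,160,410,200,.09,.13,'mush')
print(ray(K,M,(221,195),.065),ray(K,M,(332,192),.086))
E
```

```text
bar 1784 [ 0.5605 -0.0376  0.064 ] ((595.715576171875, -35.407936096191406), (138.0098876953125, 202.16566467285156), 12.299822807312012)
flange 973 [ 0.5294 -0.012   0.0055] ((556.857666015625, -43.96339416503906), (192.79275512695312, 292.46600341796875), 0.2848738729953766)
pegs 145 [ 0.5368 -0.0591  0.1018] ((537.1007690429688, -49.3670654296875), (59.612972259521484, 192.46444702148438), 12.908283233642578)
standtop 712 [ 0.5617 -0.2996  0.061 ] ((563.6506958007812, -300.2203369140625), (63.82252883911133, 64.59092712402344), 27.00284767150879)
pin 57 [ 0.5621 -0.2995  0.0879] ((563.116455078125, -300.0870056152344), (16.10310935974121, 17.194339752197266), 61.979736328125)
mush 99 [ 0.5981 -0.4308  0.1029] ((599.2643432617188, -432.53631591796875), (22.531301498413086, 22.11620330810547), 87.36841583251953)
[ 0.5580104  -0.04480009  0.065     ] [ 0.56259858 -0.29982869  0.086     ]
```

```bash
cat >> h.py <<'E'
def togo(goal,yaw=None):
    """remaining shift [mm] and turn [rad] in tool axes for TCP goal, tool down with tool x at world yaw"""
    o=status.get_obs(); r=R.from_quat(o['tool_rot'])
    s=r.inv().apply(np.array(goal)-o['ee_pos'])*1000
    t=None
    if yaw is not None:
        g=R.from_euler('z',yaw)*R.from_euler('x',np.pi); t=(r.inv()*g).as_rotvec().round(4)
    print('t',round(o['t'],2),'pos',o['ee_pos'].round(4),'shift',s.round(1),'turn',t,'F',o['contact_force'].round(1),'op',round(o['opening'],4))
E
python3 -m inch '[[[0,0,-39],[0,0,0.114]],[[0,0,-39],[0,0,0.114]],[[25,-36,0],[0,0,0]],[[25,-36,0],[0,0,0]],[[25,-36,0],[0,0,0]],[[25,-36,0],[0,0,0]],[[25,-36,0],[0,0,0]],[[25,-36,0],[0,0,0]]]' 1
python3 -m inch '[[[25,-36,0],[0,0,0]],[[25,-36,0],[0,0,0]],[[25,-36,0],[0,0,0]],[[25,-36,0],[0,0,0]],[[25,-36,0],[0,0,0]],[[25,-36,0],[0,0,0]],[[0,0,0],[0,0,0]]]'
python3 -c "
from h import *
togo((.52,-.06,.30),0.215)
p,d,K,M=cap('wrist'); cv2.imwrite('pics/w1.png',p); np.savez('w1.npz',p=p,d=d,K=K,M=M); print(K[0,0],M.round(3).tolist())"
```

```text
t: 0.9
ee_pos: [0.3893, -0.3646, 0.2986]
tool_rot: [0.995, 0.095, -0.003, -0.003]
contact_force: [0.3, 0.1, 0.8]
opening: 0.0274
t: 1.6
ee_pos: [0.4982, -0.1062, 0.2978]
tool_rot: [0.995, 0.1, -0.004, -0.004]
contact_force: [0.2, 0.3, -0.7]
opening: 0.0004
t 1.6 pos [ 0.4982 -0.1062  0.2978] shift [ 30.5 -40.9  -2. ] turn [-0.0091  0.0069 -0.0148] F [ 0.2  0.3 -0.7] op 0.0004
369.7445097598402 [[0.199, -0.938, -0.284, 0.575], [-0.98, -0.193, -0.048, -0.093], [-0.01, 0.288, -0.958, 0.459], [0.0, 0.0, 0.0, 1.0]]
```

View pics/w1.png

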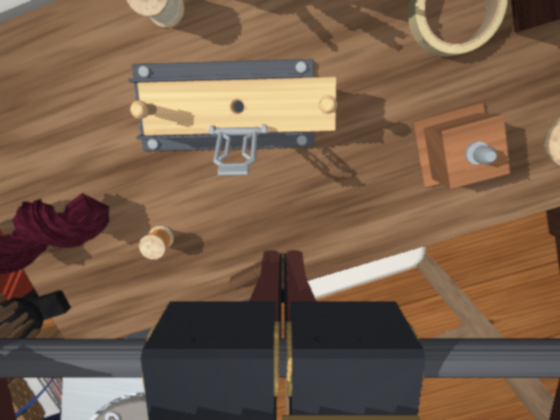

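Wrist view: bar hole at about (237,106), open ring with tab at (233,169), pin head at about (480,152), stand top around (475,152).

```bash
cat > meas.py <<'E'
from h import *
import sys
Z=np.load(sys.argv[1]); p,d,K,M=[Z[k] for k in 'pdKM']; P=cloud(d,K,M)
def near(x,y,r): return (np.hypot(P[...,0]-x,P[...,1]-y)<r)&(d>0)
b=near(.56,-.045,.13)&(P[...,2]>.058)&(P[...,2]<.072)
hsv=cv2.cvtColor(p,cv2.COLOR_BGR2HSV)
yel=((hsv[...,0]>12)&(hsv[...,0]<32)&(hsv[...,1]>70)&(hsv[...,2]>130))&b
r=cv2.minAreaRect((P[yel][:,:2]*1000).astype(np.float32)); print('bar',r,'z',np.median(P[yel][:,2]))
# edges via lines: fit long axis
q=P[yel][:,:2]; c=q.mean(0); w,v=np.linalg.eigh(np.cov((q-c).T)); a=v[:,1]; print('bar axis yaw-90', np.degrees(np.arctan2(a[1],a[0]))%180-90)
# hole
g=cv2.cvtColor(p,cv2.COLOR_BGR2GRAY); u0,v0=[int(x) for x in sys.argv[2:4]]; h=14
dark=(g[v0-h:v0+h,u0-h:u0+h]<70).astype(np.uint8); n,l,s,cc=cv2.connectedComponentsWithStats(dark); 
for i in range(1,n):
    if s[i,4]>20: uv=cc[i]+[u0-h,v0-h]; print('dark',s[i],uv,ray(K,M,uv,.065).round(4))
for nm,z0,z1,x,y,r_ in (('pin',.074,.1,.563,-.3,.03),('pintop',.090,.1,.563,-.3,.03),('stand',.056,.068,.563,-.3,.05),('pegs',.098,.108,.56,-.045,.13),('ringhi',.075,.15,.505,-.05,.05)):
    m=near(x,y,r_)&(P[...,2]>z0)&(P[...,2]<z1); q=P[m]
    if len(q): print(nm,len(q),'mean',q.mean(0).round(4),'max z',q[:,2].max().round(4),cv2.minAreaRect((q[:,:2]*1000).astype(np.float32)))
E
python3 meas.py w1.npz 237 106
```

```text
bar ((596.435546875, -36.72093200683594), (126.64204406738281, 199.98252868652344), 12.68834114074707) z 0.06443726640802527
bar axis yaw-90 12.793219947222
pin 345 mean [ 0.5649 -0.2977  0.0863] max z 0.0931 ((564.5811157226562, -300.0863037109375), (17.370323181152344, 16.890703201293945), 4.952125549316406)
pintop 101 mean [ 0.5648 -0.3006  0.0912] max z 0.0931 ((564.8128662109375, -300.807373046875), (11.00413990020752, 11.225220680236816), 74.22312927246094)
stand 3435 mean [ 0.5655 -0.2988  0.0614] max z 0.0676 ((564.7902221679688, -301.1258544921875), (64.8935775756836, 65.30070495605469), 27.35130500793457)
pegs 655 mean [ 0.5506 -0.0473  0.1016] max z 0.108 ((542.0398559570312, -49.19148254394531), (54.35734939575195, 193.16038513183594), 12.913835525512695)
ringhi 1272 mean [ 0.5223 -0.0541  0.101 ] max z 0.1301 ((522.6531982421875, -54.11378860473633), (40.87447738647461, 58.91130065917969), 12.519405364990234)
```

```bash
cat > m2.py <<'E'
from h import *
import sys
Z=np.load(sys.argv[1]); p,d,K,M=[Z[k] for k in 'pdKM']; P=cloud(d,K,M)
hsv=cv2.cvtColor(p,cv2.COLOR_BGR2HSV)
b=(np.hypot(P[...,0]-.56,P[...,1]+.045)<.13)&(P[...,2]>.05)&(P[...,2]<.075)&(hsv[...,1]>60)&(hsv[...,2]>110)
cs,_=cv2.findContours(b.astype(np.uint8),cv2.RETR_CCOMP,cv2.CHAIN_APPROX_NONE)
big=max(cs,key=cv2.contourArea)
w=np.array([ray(K,M,x,.065)[:2]*1000 for x in big[:,0]],np.float32); r=cv2.minAreaRect(w); print('bar',r)
for c in cs:
    A=cv2.contourArea(c); 
    if 60<A<600: (u,v),ax,_=cv2.fitEllipse(c); print('blob',round(u,1),round(v,1),ax,ray(K,M,(u,v),.065).round(4))
m=(np.hypot(P[...,0]-.56,P[...,1]+.045)<.13)&(P[...,2]>.096)&(P[...,2]<.108)&(hsv[...,1]>60)
n,l,s,cc=cv2.connectedComponentsWithStats(m.astype(np.uint8))
for i in range(1,n):
    if s[i,4]>30: print('peg',s[i,4],P[l==i].mean(0).round(4), cv2.minAreaRect((P[l==i][:,:2]*1000).astype(np.float32)))
m=(np.hypot(P[...,0]-.505,P[...,1]+.05)<.05)&(P[...,2]>.118)&(P[...,2]<.15); q=P[m]; print('tab',len(q),q.mean(0).round(4),q[:,2].max())
E
python3 m2.py w1.npz
```

```text
bar ((560.2769775390625, -44.968711853027344), (53.41980743408203, 199.51797485351562), 12.929327964782715)
blob 238.5 106.2 (12.180865287780762, 13.86828327178955) [ 0.5608 -0.0461  0.065 ]
blob 152.6 7.2 (14.455941200256348, 28.062713623046875) [0.6341 0.0496 0.065 ]
peg 260 [ 0.5803 -0.1312  0.1009] ((580.3325805664062, -131.49697875976562), (15.921280860900879, 15.973283767700195), 56.68701171875)
peg 266 [0.5409 0.0403 0.1009] ((540.6190795898438, 41.39049530029297), (15.952278137207031, 16.35713005065918), 62.65513610839844)
tab 371 [ 0.508  -0.0573  0.1248] 0.13010494942676637
```

```bash
python3 -c "
from h import *
togo((.5640,-.3004,.20),0.225)"
```

```text
t 1.65 pos [ 0.4971 -0.1094  0.2976] shift [ 29.  201.1  95.9] turn [-0.0078  0.0081 -0.0281] F [-0.3 -0.5 -0.5] op 0.0004
```

```bash
python3 -m inch '[[[5,35,10],[-0.004,0.004,-0.014]],[[5,35,20],[-0.004,0.004,-0.014]],[[5,35,20],[0,0,0]],[[5,35,20],[0,0,0]],[[5,35,20],[0,0,0]],[[4,25,6],[0,0,0]],[[0,0,0],[0,0,0]]]' -0.2; python3 -c "
from h import *
togo((.5640,-.3004,.20),0.225)"
```

```text
t: 2.35
ee_pos: [0.5648, -0.3146, 0.1965]
tool_rot: [0.994, 0.11, -0.002, 0.003]
contact_force: [0.2, 0.1, 0.4]
opening: 0.0515
t 2.35 pos [ 0.5648 -0.3146  0.1965] shift [  2.3 -14.   -3.6] turn [ 0.0048  0.0052 -0.0052] F [0.2 0.1 0.4] op 0.0515
```

```bash
python3 -m inch '[[[0,0,0],[0,0,0]],[[2,-14,0],[0.005,0.005,-0.005]],[[0,0,0],[0,0,0]],[[0,0,0],[0,0,0]]]'; python3 -c "
from h import *
togo((.5640,-.3004,.120),0.225)
p,d,K,M=cap('wrist'); np.savez('w2.npz',p=p,d=d,K=K,M=M); cv2.imwrite('pics/w2.png',p)
p,d,K,M=cap('top'); np.savez('t2.npz',p=p,d=d,K=K,M=M); cv2.imwrite('pics/t2.png',p)
"; python3 meas.py w2.npz 237 106; python3 m2.py w2.npz
```

```text
t: 2.75
ee_pos: [0.5612, -0.2988, 0.1966]
tool_rot: [0.994, 0.112, -0.001, -0.001]
contact_force: [-0.9, -0.1, -0.0]
opening: 0.0529
t 2.75 pos [ 0.5612 -0.2988  0.1966] shift [ 2.5  2.3 76.6] turn [-0.0017  0.0014 -0.0008] F [-0.9 -0.1 -0. ] op 0.0529
bar ((573.4132690429688, -106.1778564453125), (52.952178955078125, 77.16102600097656), 12.852370262145996) z 0.06454411527461948
bar axis yaw-90 17.685874029292535
pin 480 mean [ 0.5666 -0.3008  0.0877] max z 0.0931 ((564.818359375, -301.243408203125), (17.44757843017578, 17.32396125793457), 7.91768741607666)
pintop 188 mean [ 0.5651 -0.3012  0.0914] max z 0.0931 ((564.7809448242188, -301.2338562011719), (11.627852439880371, 12.0196533203125), 12.614572525024414)
stand 5400 mean [ 0.5665 -0.3008  0.0616] max z 0.0678 ((564.6253662109375, -301.25408935546875), (64.53179931640625, 64.04389190673828), 27.18073081970215)
pegs 448 mean [ 0.581  -0.1334  0.1012] max z 0.1038 ((580.5791625976562, -132.1451416015625), (16.376646041870117, 15.745380401611328), 79.50724792480469)
bar ((574.7146606445312, -109.49284362792969), (51.83290481567383, 83.31961059570312), 12.856181144714355)
peg 498 [ 0.5812 -0.1338  0.1008] ((580.7327880859375, -132.29676818847656), (16.618906021118164, 16.102571487426758), 79.50724792480469)m2.py:16: RuntimeWarning: Mean of empty slice.
  m=(np.hypot(P[...,0]-.505,P[...,1]+.05)<.05)&(P[...,2]>.118)&(P[...,2]<.15); q=P[m]; print('tab',len(q),q.mean(0).round(4),q[:,2].max())
  ret = um.true_divide(
Traceback (most recent call last):
  File "m2.py", line 16, in <module>
    m=(np.hypot(P[...,0]-.505,P[...,1]+.05)<.05)&(P[...,2]>.118)&(P[...,2]<.15); q=P[m]; print('tab',len(q),q.mean(0).round(4),q[:,2].max())
                                                                                                                               ~~~~~~~~~~^^
ValueError: zero-size array to reduction operation maximum which has no identity
```

View pics/w2.png

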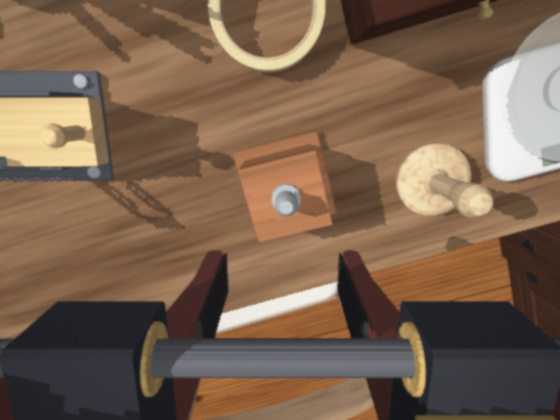

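Pin head at (286,197), fingers straddling it. Descending.

```bash
python3 -m inch '[[[2.5,1.5,15],[-0.002,0.001,0]],[[0,0,20],[0,0,0]],[[0,0,20],[0,0,0]],[[0,0,20],[0,0,0]],[[0,0,15],[0,0,0]],[[0,0,8],[0,0,0]],[[0,0,0],[0,0,0]],[[0,0,0],[0,0,0]]]'; python3 -c "
from h import *
togo((.5642,-.3006,.0695),0.225)"
```

```text
t: 3.65
ee_pos: [0.5659, -0.2981, 0.0914]
tool_rot: [0.994, 0.113, 0.001, 0.001]
contact_force: [-0.4, -0.4, 0.6]
opening: 0.0528
t 3.65 pos [ 0.5659 -0.2981  0.0914] shift [-2.3  2.1 21.9] turn [ 0.0013 -0.0015  0.0025] F [-0.4 -0.4  0.6] op 0.0528
```

```bash
python3 -m inch '[[[-2,2,8],[0.001,-0.001,0.002]],[[0,0,8],[0,0,0]],[[0,0,3],[0,0,0]],[[0,0,0],[0,0,0]],[[0,0,0],[0,0,0]]]'; python3 -c "
from h import *
togo((.5642,-.3006,.0695),0.225)"
```

```text
t: 4.15
ee_pos: [0.5656, -0.3016, 0.0727]
tool_rot: [0.994, 0.112, 0.002, 0.001]
contact_force: [-0.3, -1.0, 0.6]
opening: 0.0523
t 4.15 pos [ 0.5656 -0.3016  0.0727] shift [-1.1 -1.2  3.2] turn [ 0.0025 -0.0032 -0.0001] F [-0.3 -1.   0.6] op 0.0523
```

```bash
python3 -m inch '[[[-1,-1,3],[0.002,-0.002,0]],[[0,0,0],[0,0,0]]]'; python3 -m inch '[[[0,0,0],[0,0,0]],[[0,0,0],[0,0,0]],[[0,0,0],[0,0,0]],[[0,0,0],[0,0,0]],[[0,0,0],[0,0,0]]]' 1; python3 -c "
from h import *
togo((.5642,-.3006,.0695),0.225)"
```

```text
t: 4.35
ee_pos: [0.5646, -0.3008, 0.0699]
tool_rot: [0.994, 0.112, 0.001, 0.0]
contact_force: [0.2, -0.4, 0.7]
opening: 0.0522
t: 4.85
ee_pos: [0.5649, -0.3008, 0.0704]
tool_rot: [0.994, 0.112, 0.001, 0.0]
contact_force: [0.1, -0.7, 0.3]
opening: 0.0173
t 4.85 pos [ 0.5649 -0.3008  0.0704] shift [-0.6 -0.3  0.9] turn [ 0.0011 -0.0023  0.    ] F [ 0.1 -0.7  0.3] op 0.0173
```

```bash
python3 -m inch '[[[0,0,-10],[0,0,0]],[[0,0,-20],[0,0,0]],[[0,0,-25],[0,0,0]],[[0,0,-25],[0,0,0]],[[0,0,-15],[0,0,0]],[[0,0,-5],[0,0,0]],[[0,0,0],[0,0,0]]]'; python3 -c "
from h import *
togo((.5607,-.0455,.18),0.225)"
```

```text
t: 5.55
ee_pos: [0.5643, -0.3008, 0.176]
tool_rot: [0.994, 0.112, 0.001, 0.001]
contact_force: [0.3, 0.7, -1.1]
opening: 0.017
t 5.55 pos [ 0.5643 -0.3008  0.176 ] shift [  53.5 -249.7   -4.2] turn [ 0.0013 -0.0022  0.0001] F [ 0.3  0.7 -1.1] op 0.017
```

```bash
python3 -m inch '[[[5,-20,-2],[0.001,-0.002,0]],[[8,-35,-2],[0,0,0]],[[8,-35,0],[0,0,0]],[[8,-35,0],[0,0,0]],[[8,-35,0],[0,0,0]],[[6,-30,0],[0,0,0]],[[4,-20,0],[0,0,0]],[[0,0,0],[0,0,0]]]'; python3 -m inch '[[[0,0,0],[0,0,0]]]'; python3 -c "
from h import *
togo((.5607,-.0455,.18),0.225)"
```

```text
t: 6.35
ee_pos: [0.5582, -0.0788, 0.1723]
tool_rot: [0.994, 0.111, -0.006, -0.001]
contact_force: [0.1, 0.7, -1.8]
opening: 0.0171
t: 6.45
ee_pos: [0.5576, -0.0791, 0.1716]
tool_rot: [0.994, 0.111, -0.006, -0.001]
contact_force: [-0.4, -0.5, -1.1]
opening: 0.0168
t 6.45 pos [ 0.5576 -0.0791  0.1716] shift [ 10.3 -32.2  -8.4] turn [-0.0036  0.0125 -0.0024] F [-0.4 -0.5 -1.1] op 0.0168
```

```bash
python3 -m inch '[[[5,-16,0],[-0.004,0.012,-0.002]],[[5,-16,0],[0,0,0]],[[0,0,0],[0,0,0]],[[0,0,0],[0,0,0]]]'; python3 -c "
from h import *
togo((.5607,-.0455,.14),0.225)"
```

```text
t: 6.85
ee_pos: [0.5595, -0.0523, 0.1696]
tool_rot: [0.994, 0.108, -0.002, 0.002]
contact_force: [0.5, 0.8, -2.6]
opening: 0.0172
t 6.85 pos [ 0.5595 -0.0523  0.1696] shift [ 2.8 -6.5 29.6] turn [ 0.0026  0.0038 -0.0088] F [ 0.5  0.8 -2.6] op 0.0172
```

```bash
python3 -m inch '[[[3,-6.5,10],[0.003,0.004,-0.009]],[[0,0,12],[0,0,0]],[[0,0,5],[0,0,0]],[[0,0,0],[0,0,0]],[[0,0,0],[0,0,0]]]'; python3 -c "
from h import *
togo((.5607,-.0455,.14),0.225)
p,d,K,M=cap('wrist'); np.savez('w3.npz',p=p,d=d,K=K,M=M); cv2.imwrite('pics/w3.png',p)
q,d,K,M=cap('scene'); np.savez('s3.npz',p=q,d=d,K=K,M=M)
cv2.imwrite('pics/c3.png',np.hstack([cv2.resize(p[60:300,120:440],None,fx=1.25,fy=1.25),cv2.resize(q[200:350,190:340],(300,300),interpolation=cv2.INTER_CUBIC)]))"
```

```text
t: 7.35
ee_pos: [0.5602, -0.0497, 0.1387]
tool_rot: [0.994, 0.11, -0.001, 0.0]
contact_force: [0.4, -0.6, -1.8]
opening: 0.0172
t 7.35 pos [ 0.5602 -0.0497  0.1387] shift [ 1.4 -4.  -1.3] turn [ 0.0004  0.0023 -0.0047] F [ 0.4 -0.6 -1.8] op 0.0172
```

View pics/c3.png

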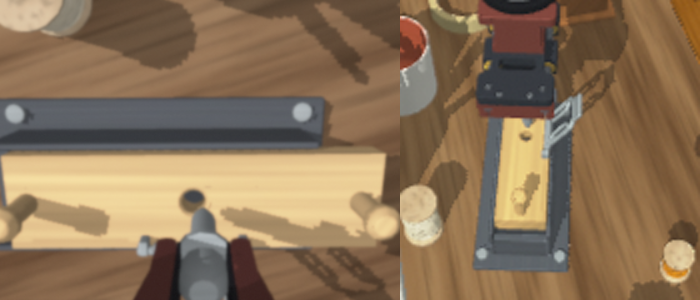

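Left: hole at full-image (274,220), pin nose just in front at (282,228); right: scene view shows the pin short of the hole in y, matching the residual.

```bash
python3 -c "
from h import *
Z=np.load('w3.npz'); p,d,K,M=[Z[k] for k in 'pdKM']
s=cv2.resize(p[200:250,245:315],None,fx=10,fy=10,interpolation=cv2.INTER_CUBIC); cv2.imwrite('pics/c4.png',s)
print('hole',ray(K,M,(273.6,220),.065),'tip',ray(K,M,(282.4,228),.0763))
Z=np.load('s3.npz'); p,d,K,M=[Z[k] for k in 'pdKM']; print('scene',ray(K,M,(190+126/2,200+134/2),.065))
togo((.5607,-.0455,.14),0.225)
"
```

```text
hole [ 0.5615949  -0.04410915  0.065     ] tip [ 0.56114899 -0.05022319  0.0763    ]
scene [ 0.55885066 -0.04535524  0.065     ]
t 7.45 pos [ 0.5603 -0.0495  0.139 ] shift [ 1.2 -3.8 -1. ] turn [ 0.0004  0.0017 -0.0045] F [ 0.   0.4 -0.3] op 0.017
```

View pics/c4.png

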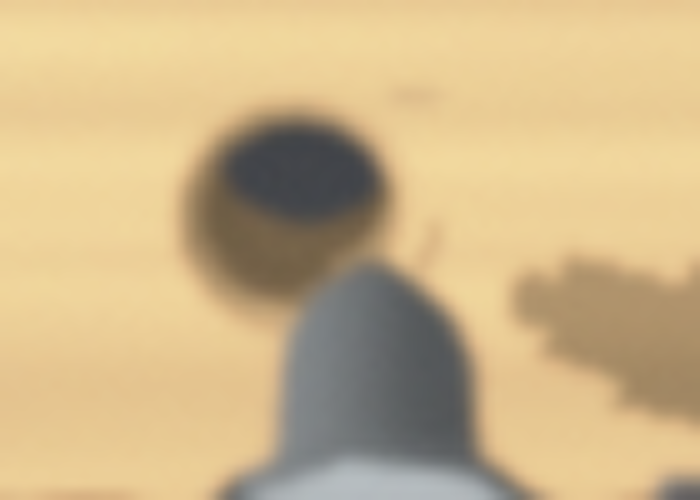

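```bash
python3 -m inch '[[[1.2,-4.7,0],[0,0.002,-0.004]],[[0,0,0],[0,0,0]],[[0,0,0],[0,0,0]]]'; python3 -c "
from h import *
togo((.5605,-.0446,.12),0.225)
print(status.get_obs()['wrist_torque'])"
```

```text
t: 7.75
ee_pos: [0.5612, -0.0441, 0.14]
tool_rot: [0.994, 0.112, 0.001, 0.0]
contact_force: [0.5, 0.1, -0.9]
opening: 0.0169
t 7.75 pos [ 0.5612 -0.0441  0.14  ] shift [-0.8  0.4 20. ] turn [ 0.0008 -0.0022  0.0001] F [ 0.5  0.1 -0.9] op 0.0169
[ 0.05441505  0.04765824 -0.00525851]
```

```bash
python3 -m inch '[[[-0.6,0.3,4],[0.001,-0.002,0]],[[0,0,4],[0,0,0]],[[0,0,4],[0,0,0]],[[0,0,2],[0,0,0]],[[0,0,0],[0,0,0]]]'; python3 -m inch '[[[0,0,3],[0,0,0]],[[0,0,2],[0,0,0]],[[0,0,0],[0,0,0]]]'; python3 -c "
from h import *
togo((.5605,-.0446,.107),0.225)
print(status.get_obs()['wrist_torque'])"
```

```text
t: 8.25
ee_pos: [0.5606, -0.0445, 0.1248]
tool_rot: [0.994, 0.112, 0.0, -0.0]
contact_force: [0.3, -0.4, -2.1]
opening: 0.0173
t: 8.55
ee_pos: [0.5606, -0.0445, 0.1192]
tool_rot: [0.994, 0.112, -0.0, -0.0]
contact_force: [0.6, 0.0, -1.4]
opening: 0.0171
t 8.55 pos [ 0.5606 -0.0445  0.1192] shift [-0.1  0.  12.2] turn [-0.0002 -0.      0.0001] F [ 0.6  0.  -1.4] op 0.0171
[-0.00600581 -0.01949296 -0.01558739]
```

```bash
python3 -m inch '[[[0,0,3],[0,0,0]],[[0,0,3],[0,0,0]],[[0,0,0],[0,0,0]]]'; python3 -m inch '[[[0,0,3],[0,0,0]],[[0,0,0],[0,0,0]]]';python3 -m inch '[[[0,0,2],[0,0,0]],[[0,0,0],[0,0,0]]]'; python3 -c "
from h import *
togo((.5605,-.0446,.107),0.225)"
```

```text
t: 8.85
ee_pos: [0.5607, -0.0446, 0.1129]
tool_rot: [0.994, 0.112, 0.0, -0.0]
contact_force: [0.7, -0.8, -1.5]
opening: 0.0171
t: 9.05
ee_pos: [0.5607, -0.0445, 0.1095]
tool_rot: [0.994, 0.112, 0.0, -0.0]
contact_force: [0.8, -0.7, -1.8]
opening: 0.0172
t: 9.25
ee_pos: [0.5607, -0.0445, 0.1074]
tool_rot: [0.994, 0.112, 0.0, -0.0]
contact_force: [-0.6, -0.5, -0.5]
opening: 0.0172
t 9.25 pos [ 0.5607 -0.0445  0.1074] shift [-0.2  0.   0.4] turn [-0.0002 -0.0002  0.0001] F [-0.6 -0.5 -0.5] op 0.0172
```

```bash
for i in 1; do python3 -m inch '[[[0,0,1],[0,0,0]],[[0,0,0],[0,0,0]]]'; python3 -m inch '[[[0,0,0.7],[0,0,0]],[[0,0,0],[0,0,0]]]';python3 -m inch '[[[0,0,0.7],[0,0,0]],[[0,0,0],[0,0,0]]]'; done | grep -E 'pos|force'
```

```text
ee_pos: [0.561, -0.0446, 0.1065]
contact_force: [-0.2, 0.0, -1.2]
ee_pos: [0.5616, -0.0445, 0.1064]
contact_force: [-0.8, -0.5, -1.6]
ee_pos: [0.562, -0.0444, 0.1063]
contact_force: [-0.8, -0.2, -0.1]
```

```bash
python3 -m inch '[[[-0.5,-1.5,0.8],[0,0,0]],[[-0.3,-1.5,0.8],[0,0,0]]]';python3 -m inch '[[[0,-2,0.8],[0,0,0]],[[0,-2,0.8],[0,0,0]]]';python3 -c "
from h import *
togo((.5605,-.0446,.1064),0.225)"
```

```text
t: 10.05
ee_pos: [0.5622, -0.0431, 0.1061]
tool_rot: [0.994, 0.112, 0.003, 0.001]
contact_force: [0.8, -2.5, 7.2]
opening: 0.017
t: 10.25
ee_pos: [0.5626, -0.0425, 0.1061]
tool_rot: [0.994, 0.111, 0.004, 0.003]
contact_force: [-1.2, -4.4, 6.9]
opening: 0.017
t 10.25 pos [ 0.5626 -0.0425  0.1061] shift [-2.5  1.6 -0.3] turn [ 0.0077 -0.008  -0.003 ] F [-1.2 -4.4  6.9] op 0.017
```

```bash
python3 -m inch '[[[-0.8,-3.5,0.6],[0.006,-0.006,-0.003]],[[-0.5,-3.5,0.6],[0.003,-0.003,0]]]';python3 -m inch '[[[-0.3,-3.5,0.6],[0.003,-0.003,0]],[[-0.3,-3.5,0.6],[0.003,-0.003,0]]]';python3 -c "
from h import *
togo((.5605,-.0446,.1064),0.225)"
```

```text
t: 10.45
ee_pos: [0.5614, -0.0412, 0.1062]
tool_rot: [0.994, 0.111, 0.001, 0.003]
contact_force: [2.6, -7.0, 3.4]
opening: 0.0169
t: 10.65
ee_pos: [0.5612, -0.0402, 0.1062]
tool_rot: [0.994, 0.109, -0.001, 0.003]
contact_force: [1.6, -5.9, 3.7]
opening: 0.0168
t 10.65 pos [ 0.5612 -0.0402  0.1062] shift [-1.6  4.2 -0.2] turn [ 0.0067  0.0022 -0.0066] F [ 1.6 -5.9  3.7] op 0.0168
```

```bash
python3 -m inch '[[[-0.8,-5,0.6],[0.006,0.002,-0.006]],[[-0.5,-5,0.6],[0.003,0,-0.002]],[[-0.5,-5,0.6],[0.003,0,-0.002]]]';python3 -c "
from h import *
togo((.5605,-.0446,.1064),0.225)"; python3 -m inch '[[[-0.3,-5,0.6],[0.003,0,-0.002]],[[-0.3,-5,0.6],[0.003,0,-0.002]]]';python3 -c "
from h import *
togo((.5605,-.0446,.1064),0.225)"
```

```text
t: 10.95
ee_pos: [0.5595, -0.0349, 0.1062]
tool_rot: [0.994, 0.111, 0.003, 0.003]
contact_force: [0.6, -6.7, 3.6]
opening: 0.0172
t 10.95 pos [ 0.5595 -0.0349  0.1062] shift [-1.1  9.7 -0.2] turn [ 0.0058 -0.0048 -0.0024] F [ 0.6 -6.7  3.6] op 0.0172
t: 11.15
ee_pos: [0.5587, -0.0312, 0.1062]
tool_rot: [0.994, 0.111, 0.004, 0.003]
contact_force: [1.0, -6.3, 3.1]
opening: 0.017
t 11.15 pos [ 0.5587 -0.0312  0.1062] shift [-1.2 13.4 -0.1] turn [ 0.0072 -0.0078 -0.0023] F [ 1.  -6.3  3.1] op 0.017
```

```bash
python3 -m inch '[[[-0.6,-5,0.8],[0.007,-0.006,-0.002]],[[-0.3,-5,0.8],[0.003,-0.003,-0.001]]]'; python3 -c "
from h import *
togo((.5605,-.0446,.1064),0.225)"; python3 -m inch '[[[-0.3,-5,0.8],[0.004,-0.003,-0.001]],[[-0.3,-5,0.8],[0.004,-0.003,-0.001]]]';python3 -c "
from h import *
togo((.5605,-.0446,.1064),0.225)"
```

```text
t: 11.35
ee_pos: [0.5577, -0.027, 0.1059]
tool_rot: [0.994, 0.111, 0.001, 0.002]
contact_force: [-0.1, -2.5, 0.6]
opening: 0.0172
t 11.35 pos [ 0.5577 -0.027   0.1059] shift [-1.1 17.7 -0.5] turn [ 0.0039 -0.0018 -0.0031] F [-0.1 -2.5  0.6] op 0.0172
t: 11.55
ee_pos: [0.5552, -0.0193, 0.1043]
tool_rot: [0.994, 0.111, -0.002, -0.001]
contact_force: [1.1, -5.7, 3.8]
opening: 0.0169
t 11.55 pos [ 0.5552 -0.0193  0.1043] shift [-0.4 25.9 -2.2] turn [-0.0021  0.0039 -0.003 ] F [ 1.1 -5.7  3.8] op 0.0169
```

```bash
python3 -m inch '[[[0,0,2],[-0.002,0.003,-0.003]],[[0,2,2],[0,0,0]]]'; python3 -c "
from h import *
togo((.5605,-.0446,.1064),0.225)"; python3 -m inch '[[[0,3,2],[0,0,0]],[[0,3,2],[0,0,0]]]';python3 -c "
from h import *
togo((.5605,-.0446,.1064),0.225)"
```

```text
t: 11.75
ee_pos: [0.5563, -0.0211, 0.1005]
tool_rot: [0.994, 0.113, 0.0, 0.0]
contact_force: [0.8, -0.3, 0.3]
opening: 0.0168
t 11.75 pos [ 0.5563 -0.0211  0.1005] shift [-1.1 23.8 -5.9] turn [ 0.0007 -0.0005  0.0009] F [ 0.8 -0.3  0.3] op 0.0168
t: 11.95
ee_pos: [0.5565, -0.0241, 0.0955]
tool_rot: [0.994, 0.114, -0.001, -0.002]
contact_force: [-1.2, 2.8, 0.4]
opening: 0.0171
t 11.95 pos [ 0.5565 -0.0241  0.0955] shift [ -0.7  20.8 -10.9] turn [-0.0033  0.0009  0.0029] F [-1.2  2.8  0.4] op 0.0171
```

```bash
python3 -m inch '[[[0,-1,2],[-0.003,0.001,0.003]],[[0,0,3],[0,0,0]]]'; python3 -c "
from h import *
togo((.5605,-.0446,.1064),0.225)"; python3 -m inch '[[[0,0,3],[0,0,0]],[[0,0,3],[0,0,0]]]';python3 -c "
from h import *
togo((.5605,-.0446,.1064),0.225)"
```

```text
t: 12.15
ee_pos: [0.5559, -0.0234, 0.0895]
tool_rot: [0.994, 0.112, -0.0, -0.0]
contact_force: [1.3, -1.1, -0.1]
opening: 0.0171
t 12.15 pos [ 0.5559 -0.0234  0.0895] shift [ -0.3  21.7 -16.9] turn [-0.0002  0.0007 -0.0002] F [ 1.3 -1.1 -0.1] op 0.0171
t: 12.35
ee_pos: [0.5557, -0.0238, 0.0826]
tool_rot: [0.994, 0.112, -0.001, 0.0]
contact_force: [0.5, -0.5, -0.3]
opening: 0.0169
t 12.35 pos [ 0.5557 -0.0238  0.0826] shift [  0.1  21.4 -23.8] turn [ 0.0001  0.0013 -0.0005] F [ 0.5 -0.5 -0.3] op 0.0169
```

```bash
python3 -m inch '[[[0,0,3],[0,0.001,0]],[[0,0,3],[0,0,0]]]'; python3 -m inch '[[[0,0,1.5],[0,0,0]],[[0,0,1],[0,0,0]]]'; python3 -m inch '[[[0,0,1],[0,0,0]],[[0,0,1],[0,0,0]]]'; python3 -m inch '[[[0,0,1.2],[0,0,0]],[[0,0,1.2],[0,0,0]]]';python3 -c "
from h import *
togo((.5605,-.0446,.0734),0.225)"
```

```text
t: 12.55
ee_pos: [0.5556, -0.0238, 0.0758]
tool_rot: [0.994, 0.112, -0.0, -0.0]
contact_force: [0.1, -1.9, -0.4]
opening: 0.0172
t: 12.75
ee_pos: [0.5557, -0.0238, 0.0732]
tool_rot: [0.994, 0.112, -0.0, 0.0]
contact_force: [-3.7, -0.8, 15.2]
opening: 0.0172
t: 12.95
ee_pos: [0.5557, -0.0238, 0.0733]
tool_rot: [0.994, 0.112, -0.0, 0.0]
contact_force: [-4.1, -0.8, 10.8]
opening: 0.0174
t: 13.15
ee_pos: [0.5557, -0.0238, 0.0732]
tool_rot: [0.994, 0.112, -0.0, 0.001]
contact_force: [-3.5, -1.8, 10.3]
opening: 0.0167
t 13.15 pos [ 0.5557 -0.0238  0.0732] shift [ 0.1 21.3 -0.1] turn [ 0.0012  0.001  -0.0013] F [-3.5 -1.8 10.3] op 0.0167
```

```bash
python3 -m inch '[[[0,0,0],[0,0,0]],[[0,0,0],[0,0,0]]]'; python3 -m inch '[[[0,0,0],[0,0,0]],[[0,0,0],[0,0,0]],[[0,0,0],[0,0,0]]]' 0.1; python3 -m inch '[[[0,0,-10],[0,0,0]],[[0,0,-20],[0,0,0]],[[0,0,-25],[0,0,0]],[[0,0,-25],[0,0,0]],[[0,0,-10],[0,0,0]],[[0,0,0],[0,0,0]]]';python3 -c "
from h import *
togo((.5605,-.0446,.0734),0.225)
p,d,K,M=cap('wrist'); np.savez('w5.npz',p=p,d=d,K=K,M=M); cv2.imwrite('pics/w5.png',p)"; python3 m2.py w5.npz
```

```text
t: 13.35
ee_pos: [0.5556, -0.0237, 0.0737]
tool_rot: [0.994, 0.112, -0.0, 0.001]
contact_force: [0.5, -0.9, -1.9]
opening: 0.0171
t: 13.65
ee_pos: [0.5555, -0.0229, 0.0734]
tool_rot: [0.994, 0.112, -0.0, 0.0]
contact_force: [-0.5, 0.5, 0.5]
opening: 0.0368
t: 14.25
ee_pos: [0.5552, -0.0219, 0.1685]
tool_rot: [0.994, 0.112, -0.001, -0.0]
contact_force: [0.2, -0.5, -0.3]
opening: 0.0395
t 14.25 pos [ 0.5552 -0.0219  0.1685] shift [ 0.2 23.4 95. ] turn [-0.0009  0.0016  0.0003] F [ 0.2 -0.5 -0.3] op 0.0395
bar ((556.3091430664062, -23.801902770996094), (55.07270050048828, 199.54483032226562), 12.936782836914062)
peg 501 [0.5373 0.0616 0.1008] ((536.1547241210938, 62.277523040771484), (16.255468368530273, 15.599015235900879), 32.2400016784668)
peg 498 [ 0.5765 -0.109   0.1007] ((575.958984375, -110.28318786621094), (16.282575607299805, 15.94918441772461), 58.73817825317383)
tab 942 [ 0.5036 -0.0359  0.1244] 0.13068350247197852
```

View pics/w5.png

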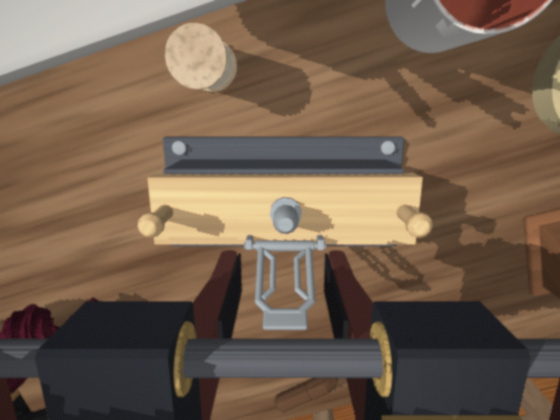

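Pin stands home in the bar at (286,212), collar on the wood; the ring leans back at (284,285), tab at (284,318). Now going behind the tab with shut fingers.

```bash
cat >> h.py <<'E'
Y=0.225; PIN=np.array([.5557,-.0238,0]); F=R.from_euler('z',Y)
def ft(x,z,y=0):
    o=status.get_obs(); q=F.inv().apply(np.array(o['ee_pos'])-PIN)*1000; print('foot x,y,z mm',q.round(1))
    togo(PIN+F.apply([x/1000,y/1000,z/1000]),Y)
E
python3 -m inch '[[[-15,0,-3],[0,0,0]],[[-25,0,0],[0,0,0]],[[-25,0,0],[0,0,0]],[[-15,0,0],[0,0,0]],[[0,0,0],[0,0,0]],[[0,0,0],[0,0,0]]]' 1; python3 -c "
from h import *
ft(-85,120)"
```

```text
t: 14.9
ee_pos: [0.4658, -0.0414, 0.1652]
tool_rot: [0.994, 0.112, -0.007, -0.001]
contact_force: [0.0, -0.1, -0.2]
opening: 0.0004
foot x,y,z mm [-91.5   2.9 165.2]
t 14.9 pos [ 0.4658 -0.0414  0.1652] shift [ 7.2  3.1 45.1] turn [-0.0037  0.0147  0.0001] F [ 0.  -0.1 -0.2] op 0.0004
```

```bash
python3 -m inch '[[[2,3,12],[-0.004,0.015,0]],[[2,0,15],[0,0,0]],[[0,0,10],[0,0,0]],[[0,0,3],[0,0,0]],[[0,0,0],[0,0,0]],[[0,0,0],[0,0,0]]]'; python3 -c "
from h import *
ft(-70,122)"
```

```text
t: 15.5
ee_pos: [0.4725, -0.0424, 0.1229]
tool_rot: [0.994, 0.113, 0.0, -0.0]
contact_force: [0.2, 0.5, 0.2]
opening: 0.0002
foot x,y,z mm [-85.2   0.5 122.9]
t 15.5 pos [ 0.4725 -0.0424  0.1229] shift [15.2  0.5  0.9] turn [-0.0007 -0.0009  0.0013] F [0.2 0.5 0.2] op 0.0002
```

```bash
python3 -m inch '[[[7,0,0],[0,0,0]],[[7,0,0],[0,0,0]],[[7,0,0],[0,0,0]],[[7,0,0],[0,0,0]],[[5,0,0],[0,0,0]]]'; python3 -c "
from h import *
ft(-40,124)
p,d,K,M=cap('wrist'); q=cap('scene')[0]
cv2.imwrite('pics/c6.png',np.hstack([cv2.resize(p[120:360,150:410],(433,400)),cv2.resize(q[200:320,200:300],(333,400),interpolation=cv2.INTER_CUBIC)]))"
```

```text
t: 16.0
ee_pos: [0.5082, -0.0345, 0.1245]
tool_rot: [0.994, 0.113, 0.002, -0.0]
contact_force: [-0.8, -0.3, 0.9]
opening: 0.0006
foot x,y,z mm [-48.7   0.2 124.5]
t 16.0 pos [ 0.5082 -0.0345  0.1245] shift [8.7 0.2 0.5] turn [ 0.0002 -0.0031  0.001 ] F [-0.8 -0.3  0.9] op 0.0006
```

View pics/c6.png

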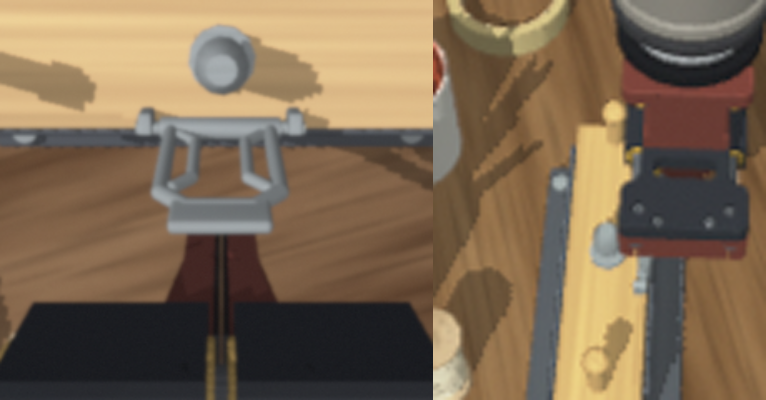

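Finger stands behind the tab (tab at left crop (220,215)), ring already lifting. Continue forward over the top.

```bash
python3 -m inch '[[[7,0,-0.5],[0,-0.002,0]],[[7,0,0],[0,0,0]],[[7,0,0],[0,0,0]],[[7,0,0],[0,0,0]],[[4,0,0],[0,0,0]]]'; python3 -c "
from h import *
ft(-10,126)"
```

```text
t: 16.6
ee_pos: [0.5408, -0.0269, 0.1245]
tool_rot: [0.994, 0.113, -0.0, -0.0]
contact_force: [-0.7, -0.1, 0.5]
opening: 0.0001
foot x,y,z mm [-15.2   0.3 124.5]
t 16.6 pos [ 0.5408 -0.0269  0.1245] shift [ 5.2  0.3 -1.5] turn [-0.0001  0.0008  0.001 ] F [-0.7 -0.1  0.5] op 0.0001
```

```bash
python3 -m inch '[[[6,0,0],[0,0,0]],[[6,0,2],[0,0,0]],[[6,0,3],[0,0,0]],[[5,0,5],[0,0,0]],[[4,0,4],[0,0,0]]]'; python3 -c "
from h import *
ft(13,109)
p,d,K,M=cap('wrist')
cv2.imwrite('pics/c7.png',cv2.resize(p[120:360,150:410],(433,400)))"
```

```text
t: 17.1
ee_pos: [0.5695, -0.0203, 0.1096]
tool_rot: [0.994, 0.113, -0.0, 0.0]
contact_force: [-2.0, -0.7, 0.3]
opening: 0.0005
foot x,y,z mm [ 14.3   0.3 109.6]
t 17.1 pos [ 0.5695 -0.0203  0.1096] shift [-1.3  0.3  0.6] turn [0.     0.0007 0.0008] F [-2.  -0.7  0.3] op 0.0005
```

View pics/c7.png

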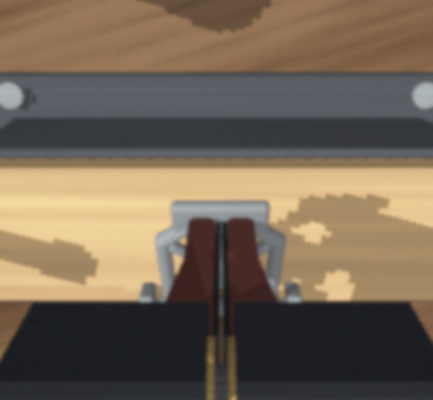

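The tab lies at crop (220,212), held by the fingers' front edge. Continue down the arc.

```bash
python3 -m inch '[[[3,0,4],[0,0,0]],[[3,0,4],[0,0,0]],[[2,0,4],[0,0,0]]]'; python3 -c "
from h import *
ft(23,95)"; python3 -m inch '[[[3,0,2],[0,0,0]],[[3,0,2],[0,0,0]]]';python3 -c "
from h import *
ft(31,80)"
```

```text
t: 17.45
ee_pos: [0.5771, -0.0185, 0.0959]
tool_rot: [0.994, 0.113, -0.001, 0.0]
contact_force: [-2.3, 1.1, 1.8]
opening: 0.0004
foot x,y,z mm [22.1  0.3 95.9]
t 17.45 pos [ 0.5771 -0.0185  0.0959] shift [0.9 0.3 0.9] turn [-0.0002  0.003   0.0008] F [-2.3  1.1  1.8] op 0.0004
t: 17.65
ee_pos: [0.5825, -0.0174, 0.091]
tool_rot: [0.994, 0.113, -0.002, 0.0]
contact_force: [-1.8, -0.5, 1.6]
opening: 0.0001
foot x,y,z mm [27.5  0.3 91. ]
t 17.65 pos [ 0.5825 -0.0174  0.091 ] shift [ 3.5  0.3 11. ] turn [-0.0003  0.0048  0.0006] F [-1.8 -0.5  1.6] op 0.0001
```

```bash
python3 -m inch '[[[2,0,2],[0,0.004,0]],[[1,0,2],[0,0,0]]]'; python3 -m inch '[[[0.5,0,2],[0,0,0]],[[0,0,2],[0,0,0]]]';python3 -m inch '[[[0,0,2],[0,0,0]],[[0,0,2],[0,0,0]]]';python3 -c "
from h import *
ft(31,76)"
```

```text
t: 17.85
ee_pos: [0.5864, -0.0165, 0.0869]
tool_rot: [0.994, 0.113, 0.0, -0.0]
contact_force: [-1.5, 0.1, 2.1]
opening: 0.0004
t: 18.05
ee_pos: [0.5877, -0.0162, 0.0829]
tool_rot: [0.994, 0.113, 0.001, -0.0]
contact_force: [-0.7, -0.4, 0.5]
opening: 0.0007
t: 18.25
ee_pos: [0.5884, -0.016, 0.0787]
tool_rot: [0.994, 0.113, 0.002, -0.0]
contact_force: [-0.8, 0.3, 0.8]
opening: 0.0004
foot x,y,z mm [33.6  0.3 78.7]
t 18.25 pos [ 0.5884 -0.016   0.0787] shift [-2.6  0.3  2.7] turn [-0.0001 -0.0038  0.0008] F [-0.8  0.3  0.8] op 0.0004
```

```bash
python3 -m inch '[[[0,0,1.5],[0,-0.004,0]],[[0,0,1.5],[0,0,0]]]'; python3 -m inch '[[[0,0,1.5],[0,0,0]]]';python3 -m inch '[[[0,0,1.5],[0,0,0]]]';python3 -m inch '[[[0,0,1.5],[0,0,0]]]';python3 -c "
from h import *
ft(31,76)"
```

```text
t: 18.45
ee_pos: [0.5887, -0.0159, 0.0755]
tool_rot: [0.994, 0.113, 0.0, -0.0]
contact_force: [-1.0, -0.8, 3.9]
opening: 0.0008
t: 18.55
ee_pos: [0.5888, -0.016, 0.0748]
tool_rot: [0.994, 0.113, 0.0, 0.0]
contact_force: [-5.9, 0.3, 17.6]
opening: 0.0004
t: 18.65
ee_pos: [0.5888, -0.016, 0.0747]
tool_rot: [0.994, 0.113, -0.0, 0.0]
contact_force: [-6.6, -0.8, 18.8]
opening: -0.0001
t: 18.75
ee_pos: [0.5888, -0.016, 0.0748]
tool_rot: [0.994, 0.112, -0.0, 0.0]
contact_force: [-6.7, -0.6, 16.3]
opening: 0.0008
foot x,y,z mm [34.1  0.3 74.8]
t 18.75 pos [ 0.5888 -0.016   0.0748] shift [-3.1  0.3 -1.2] turn [0.0009 0.0003 0.0004] F [-6.7 -0.6 16.3] op 0.0008
```

```bash
python3 -m inch '[[[0,0,0],[0,0,0]],[[0,0,-5],[0,0,0]],[[0,0,-15],[0,0,0]],[[0,0,-25],[0,0,0]],[[0,0,-25],[0,0,0]],[[0,0,-20],[0,0,0]],[[-15,0,0],[0,0,0]],[[-20,0,0],[0,0,0]]]'; python3 -m inch '[[[-20,0,-10],[0,0,0]],[[-15,0,-10],[0,0,0]],[[0,0,0],[0,0,0]],[[0,0,0],[0,0,0]]]'; python3 -c "
from h import *
ft(-40,180)
p,d,K,M=cap('wrist'); q,d2,K2,M2=cap('scene')
P=cloud(d,K,M); f=F.inv().apply((P-PIN).reshape(-1,3)).reshape(P.shape)*1000
m=(d>0)&(abs(f[...,1])<14)&(f[...,0]>28)&(f[...,0]<44)&(f[...,2]>50); print('tab',m.sum(),f[m].mean(0).round(1),f[m][:,2].min().round(1),f[m][:,2].max().round(1))
m=(d>0)&(np.hypot(f[...,0],f[...,1])<4)&(f[...,2]>70); print('pin top',f[m][:,2].max().round(1), f[m].mean(0).round(1))
cv2.imwrite('pics/c8.png',np.hstack([p[60:340,100:480],cv2.resize(q[180:340,180:340],(280,280),interpolation=cv2.INTER_CUBIC)]))"
```

```text
t: 19.55
ee_pos: [0.5574, -0.0223, 0.1744]
tool_rot: [0.994, 0.113, 0.003, 0.0]
contact_force: [0.2, -0.1, -0.5]
opening: 0.0007
t: 19.95
ee_pos: [0.5218, -0.0308, 0.1986]
tool_rot: [0.994, 0.113, 0.005, 0.0]
contact_force: [-1.2, 0.7, -0.6]
opening: 0.0004
foot x,y,z mm [-34.6   0.7 198.6]
t 19.95 pos [ 0.5218 -0.0308  0.1986] shift [-5.6  0.7 18.5] turn [ 0.0022 -0.0103  0.0015] F [-1.2  0.7 -0.6] op 0.0004
tab 674 [34.7 -0.  77.2] 74.9 79.3
pin top 303.7 [-2.300e+00 -2.000e-01  2.709e+02]
```

View pics/c8.png

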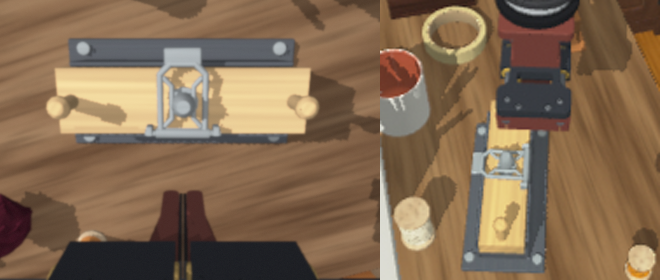

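Ring lies round the pin's neck with the tab at crop (183,57), level. Checking it stays for over a second, and that the bystanders haven't moved.

```bash
python3 -m inch '[[[-10,0,-20],[0,-0.01,0]],[[0,0,-10],[0,0,0]],[[0,0,0],[0,0,0]],[[0,0,0],[0,0,0]],[[0,0,0],[0,0,0]],[[0,0,0],[0,0,0]],[[0,0,0],[0,0,0]],[[0,0,0],[0,0,0]]]' >/dev/null; python3 -m inch '[[[0,0,0],[0,0,0]],[[0,0,0],[0,0,0]],[[0,0,0],[0,0,0]],[[0,0,0],[0,0,0]],[[0,0,0],[0,0,0]],[[0,0,0],[0,0,0]],[[0,0,0],[0,0,0]],[[0,0,0],[0,0,0]]]'; python3 -c "
from h import *
p,d,K,M=cap('wrist'); P=cloud(d,K,M); f=F.inv().apply((P-PIN).reshape(-1,3)).reshape(P.shape)*1000
ok=(d>0)&(f[...,2]<130)
m=ok&(abs(f[...,1])<12)&(f[...,0]>29)&(f[...,0]<41)&(f[...,2]>65); print('tab',m.sum(),np.median(f[m],0).round(1)); A=np.c_[f[m][:,0],np.ones(m.sum())]; print('slope',np.linalg.lstsq(A,f[m][:,2],rcond=None)[0])
m=ok&(np.hypot(f[...,0],f[...,1])<6)&(f[...,2]>85); print('pin top',np.percentile(f[m][:,2],95).round(1), f[m].mean(0).round(1))
m=ok&(abs(f[...,0])<20)&(abs(abs(f[...,1])-50)<15)&(f[...,2]>50); print('bar top',np.median(f[m][:,2]))
a=np.load('scene0.npz')['p']; b=cap('scene')[0]
df=cv2.absdiff(a,b).max(2)>60; n,l,s,c=cv2.connectedComponentsWithStats(df.astype(np.uint8)); print([x.tolist() for x in s[1:] if x[4]>40])"
```

```text
t: 21.65
ee_pos: [0.5133, -0.0315, 0.2245]
tool_rot: [0.993, 0.114, -0.002, -0.0]
contact_force: [0.9, 0.8, 0.3]
opening: 0.0003
tab 480 [35.2  0.  77.3]
slope [-1.68415446e-02  7.78314673e+01]
pin top 95.6 [ 0.2  0.  94.1]
bar top 64.46515568120584
[[266, 0, 59, 19, 370], [229, 0, 248, 151, 9825], [483, 0, 17, 8, 84], [502, 0, 18, 8, 67], [367, 21, 11, 21, 52], [402, 59, 9, 12, 43], [283, 139, 7, 14, 57], [249, 153, 40, 11, 203], [244, 152, 58, 94, 2256], [262, 247, 19, 25, 170], [543, 249, 17, 20, 131], [232, 264, 30, 18, 314], [519, 280, 15, 20, 122], [540, 284, 14, 32, 343], [252, 287, 8, 10, 50], [236, 311, 27, 14, 279], [551, 317, 9, 18, 91]]
```

```bash
python3 -c "
from workcell import ctrl
print(ctrl.job_done())"
```

```text
the job is handed in; nothing more can be done
None
```

The cross-bar is locked in its foot: the pin is home, the ring is shut over its head, and I handed the job in at about 21.7 s of the 72 s.

- **Pin:** I took it from the stand and put it through the bar's hole, then slid the bar about 21 mm towards foot +y with light downward force (7 N or less). The nose slipped about 2 mm into the covered hole. I eased the bar back a few millimetres, pressed the pin down, and it went in freely until the collar sat on the bar (at most 15 N).
- **Ring:** I swung it over with the closed fingers and pressed the tab to its stop at 75 mm, with at most 19 N seen. I saw no clear snap peak; the force readings came only at the end of each short move, so they may have missed it.

**Last checks:**
- **Pin height:** the top measured 95.6 mm where 95 is expected, and the bar top 64.5 mm where 65 is expected.
- **Tab:** it reads 77.3 mm, about 2 mm above the fully pressed level. I take that as the ring resting up against the underside of the head. It stayed the same for 1.7 s with nothing touching it.
- **Other things:** comparing the scene picture before and after showed changes only around the arm, its shadows and the winder, and none at the two spools. I did not check the tape, needle case and mushroom one by one.

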